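# Load electrode sockets into the gravity rail

## Robot

A 6-joint arm with a two-finger parallel gripper is mounted at the origin on the work surface. World frame = base frame: x ahead of the robot, y to its left, z up, the work surface at z = 0. Lengths are in m, angles in rad, forces in N, time in s.
With the tool pointing down it reaches from about 0.2 to 0.875 m from the base axis. Payload 3.4 kg.
Tool frame: the origin (TCP) lies at the very end of the fingers, on their centre line; the grasp point (between the pads) lies 19 mm behind it; z points along the fingers, y is the direction in which the jaws open and shut (so a half turn about z gives the same grasp; the last joint's range is limited). The gripper opens to 94 mm and grips with 3 to 60 N. Pads are 16 mm wide; open, the fingers measure 119 mm over their backs; the gripper's body (75 mm by 177 mm) begins 78 mm behind the grasp point.
Start: joints at [1.019, 0.276, 1.505, -0, 1.361, -0.121], TCP at [0.24, 0.522, 0.205] pointing down, gripper open.
Joint ranges: [-2.89, 2.89], [-0.75, 2.08], [0.22, 2.7], [-1.18, 4.32], [0.11, 2.71], [-2.7, 2.7]. Speed limits (rad/s): [2.57, 2.57, 3.14, 3.14, 3.14, 3.14].

## Interface

Orientations are given as a unit quaternion [x, y, z, w].
In Python, from cell import robot gives the robot as it stands.
- The arm moves only by the tool servo_tool, never from a script. Its argument "commands" is a list of rows, each a list of 7 numbers: the shift along the world's x, y, z in mm, then the turn, a rotation vector about the world's x, y, z in rad, then the closure, from -1 (fully open) to 1 (shut), so that 0 is half open. A call has 1 to 8 rows; each row shifts and turns the pose as measured when the row begins; what a row does not reach is not made up. A row lasts 1/8 s, in which the tool goes at most 62.5 mm and 10.7 degrees, less where a joint would pass 70% of its speed; a pose out of reach is approached as far as the arm can. A call is refused whole if a number of a shift passes 62.5 or a number of a turn 0.188, either way. A call with a gripper value outside its range is refused whole. The fingers move at their own pace and stop on an object; "grip_force" is the grip in N (left out, the last holds). Time passes only in rows, so rows that do not move let the fingers close. It gives the time, the measured TCP pose, the force and the opening at its end, in the units of the state.
- robot.read_state(): the state, without advancing time (a new reading comes with each control period).
- robot.snapshot(name): name is "scene" or "top" or "wrist"; returns (picture, depth): 400x640x3 uint8, red, green, blue; 400x640 float32, m along the optical axis (not along the pixel's ray), 0 where there is no reading.
- robot.camera_params(name): a dict with "fx", "fy", "cx", "cy" (pixels), "cam_to_world" (4x4, takes a point from camera to world coordinates). Camera axes: x right, y down, z forward; pixel columns grow to the right and rows downward; lengths in m; the calibration is good to about 2 mm. A picture is of the moment at which its call begins: read the wrist's pose just before it. camera_params takes no time and is no camera call; for the wrist camera it gives the pose at the moment of the call.
- robot.finish_job(): hands the job in, once; it reports no verdict.
Trained networks look in the newest picture that a camera, given by its name, has taken for a name from the list of things; names that differ only in an ending like _2 or _b are one class to them, and where a whole thing is asked for, a point or a joint stands for the part that bears it (a point fixed in the world has none). Each returns a list of dicts, best first, with "p" (0 to 1); they miss things now and then, are a little off and sometimes report something else, mostly with a low value. They report only what shows in the picture. A call takes as long as a camera call. They do not tell look-alikes from the thing itself.
- robot.regions_of(target, camera): "region" (400x640 bool, what is visible of it) and "rect" ([left, top, right, bottom] in pixels, round what is visible of it).
The state is a dict: "time_s": time; "joint_pos": joint angles; "qvel": joint speeds; "joint_efforts": joint torques, N m; "ee_pos": TCP position; "eef_rot": TCP orientation; "contact_force": force on the tool from outside, world axes, zero at the start; "torque": the same for the moment, N m; "opening": opening from 0.0 (shut) to 1.0 (fully open).
Only numpy, scipy, OpenCV 4.12 (cv2) and the standard library are available. Lean on these libraries where they do the work, as an engineer would, in place of code of your own. Each camera call takes 0.05 s, during which the arm holds its last target. There are 200 camera calls.

## Task

Load both electrode sockets from the grey tray into the sloping aluminium rail on the blue stand: enter each one foot-down at the open upper end with its orange mouth facing uphill, and slide it down under the lips until it is fully home, one against the blue stop and the other against the first one. Let go of them there, and leave the copper-wound ballast, the jar and the screwdriver where they are.

Things in the scene. Friction and masses are not known exactly. Their poses are not given: they have to be found in the camera images.
- rail: Aluminium C-rail, immovable, sloping 30 degrees. Origin: on its inner floor, mid-width, at the inner face of the blue stop (30 mm high) closing the low end, 45 mm above the bench. x runs uphill along the floor, y across, z square out of the floor. Floor ends at x = 205 mm, open. Sockets fully home have their centres at x = 24 mm (first) and 72 mm (second), 28 mm above the floor.
- rail_lips (a point): Point on the rail's floor, mid-width, 110 mm uphill of the stop, axes as rail: upper end of the closed part. From the stop to here the rail is 48 mm wide inside and has inward lips: underside 10 mm, top 12.5 mm above the floor, 36 mm slot between them. In the next 15 mm uphill the lips flare up to 16 mm above the floor and the walls widen.
- rail_entry (a point): Point on the rail's floor, mid-width, 160 mm uphill of the stop, axes as rail: middle of the open upper part (125 to 205 mm from the stop) where a socket is set down: no lips, walls 12.5 mm high and 56 mm apart.
- stand: Blue stand carrying the rail, immovable; base plate 220 x 100 x 10 mm, rail along its x. Origin at the centre of its underside.
- tray: Grey flat parts tray, fixed, 208 x 238 mm, its floor 6 mm above the bench and its rim 10 mm high. Origin at the centre of its underside.
- socket_a_mid (a point): Centre of one electrode socket (two alike, loose, about 70 g, upright on the tray), 28 mm above its underside; z up, x towards its orange mouth. White foot flange 48 (x) x 44 (y) x 7 mm thick; on it a grey block 28 mm wide (y), x -22 to 14 mm, top 56 mm above the underside. Grip the block across y, fingertips at least 15 mm above the underside to clear the rail's lips.
- socket_b_mid (a point): Centre of the other electrode socket (two alike, loose, about 70 g, upright on the tray), 28 mm above its underside; z up, x towards its orange mouth. White foot flange 48 (x) x 44 (y) x 7 mm thick; on it a grey block 28 mm wide (y), x -22 to 14 mm, top 56 mm above the underside. Grip the block across y, fingertips at least 15 mm above the underside to clear the rail's lips.
- socket_a_mouth (a point): End face of the orange round mouth (collar 26 mm across, flush with the flange end) of socket a: 24 mm along x from its centre, 28 mm above its underside. Axes as the centre's.
- socket_b_mouth (a point): End face of the orange round mouth (collar 26 mm across, flush with the flange end) of socket b: 24 mm along x from its centre, 28 mm above its underside. Axes as the centre's.
- ballast: Bystander, not to be disturbed: small copper-wound ballast with a dark steel core, 75 x 52 x 48 mm, origin at the centre of its underside.
- jar: Bystander, not to be disturbed: jar with a blue cap, 60 mm across, 85 mm tall, origin at the centre of its underside.
- driver: Bystander, not to be disturbed: screwdriver lying on the bench, about 200 mm long, origin underneath it at mid-length, x along it.
Things that resemble listed ones, but are neither listed nor needed, are in the scene too. Of the things that look like the stand, the largest one is meant.

How it is judged:
By the outcome, as a careful person would: the job done as asked, in the order asked, and still so for the second after the job is handed in, with the robot touching nothing.
It also fails if it takes over 64 s, if anything falls off the work surface, if the arm or the gripper's body presses on something with over 40 N, if the wrist force passes 120 N, or if a joint passes its speed limit or range.

## Working session

There is one attempt and no reset: what is moved stays moved. The work goes in short steps, Python scripts to look and compute and a tool call to move; the robot and the scene stay as the last step left them, time stands still between calls to the robot, and variables do not carry over. Pictures are saved under pics/ and viewed, about 8 in all and at most 12, crops included, and the job is handed in when it is done.

Besides the shell and the picture viewer there is one more tool, called after "Request:" by a JSON object that holds its "name" and its "arguments", one argument or row to a line. servo_tool: Moves the arm, as the interface text tells. Its arguments: {"type":"object","properties":{"commands":{"type":"array","items":{"type":"array","items":{"type":"number"}}},"grip_force":{"type":"number"}},"required":["commands"]}

```bash
mkdir -p pics; ls
cat > h.py <<'E'
import numpy as np, cv2
from cell import robot
def snap(n):
    p=robot.camera_params(n); im,d=robot.snapshot(n); np.savez('/tmp/%s.npz'%n,im=im,d=d,**p); return im,d,p
def pts(d,p):
    v,u=np.mgrid[:d.shape[0],:d.shape[1]]
    P=np.stack([(u-p['cx'])/p['fx']*d,(v-p['cy'])/p['fy']*d,d],-1)
    T=np.array(p['cam_to_world']); W=P@T[:3,:3].T+T[:3,3]; W[d<=0]=np.nan; return W
def save(im,f): cv2.imwrite(f,im[:,:,::-1])
E
python3 - <<'E'
from h import *
for n in ('scene','top'):
    im,d,p=snap(n); W=pts(d,p); im2=im.copy()
    for t in ('socket_a_mid','socket_a_mouth','rail','stand','tray','ballast','jar','driver'):
        for r in robot.regions_of(t,n):
            m=r['region']; q=W[m]; q=q[~np.isnan(q[:,0])]
            print(n,t,round(r['p'],2),np.round(r['rect']),m.sum(),'med',np.round(np.median(q,0),3) if len(q) else '', 'lo',np.round(np.percentile(q,2,axis=0),3) if len(q) else '','hi',np.round(np.percentile(q,98,axis=0),3) if len(q) else '')
    save(im,f'pics/{n}0.png')
print(robot.read_state())
E
```

```text
pics
scene socket_a_mid 0.82 [356. 207. 374. 234.] 383 med [0.556 0.069 0.047] lo [0.524 0.052 0.006] hi [0.569 0.095 0.064]
scene socket_a_mouth 0.84 [355. 207. 376. 233.] 380 med [0.556 0.069 0.047] lo [0.523 0.053 0.008] hi [0.569 0.095 0.064]
scene socket_a_mouth 0.46 [246. 180. 298. 238.] 1490 med [ 0.55  -0.162  0.102] lo [ 0.446 -0.215  0.046] hi [ 0.633 -0.109  0.15 ]
scene rail 0.91 [162. 198. 211. 236.] 850 med [ 0.541 -0.377  0.076] lo [ 0.468 -0.418  0.034] hi [ 0.601 -0.333  0.111]
scene rail 0.87 [211. 133. 241. 154.] 453 med [ 0.296 -0.3    0.07 ] lo [ 0.226 -0.324  0.032] hi [ 0.368 -0.275  0.111]
scene rail 0.56 [249. 184. 293. 238.] 1421 med [ 0.553 -0.163  0.104] lo [ 0.448 -0.216  0.048] hi [ 0.633 -0.111  0.15 ]
scene stand 0.84 [164. 198. 216. 260.] 2117 med [ 0.555 -0.377  0.021] lo [ 0.47  -0.43   0.002] hi [ 0.617 -0.328  0.107]
scene stand 0.69 [245. 181. 304. 271.] 3455 med [ 0.584 -0.163  0.048] lo [ 0.448 -0.233  0.001] hi [ 0.657 -0.098  0.147]
scene stand 0.61 [211. 131. 245. 186.] 1307 med [ 0.343 -0.294  0.028] lo [ 0.23  -0.335  0.004] hi [ 0.387 -0.
[... 2135 characters left out ...]
{'time_s': 0.9, 'joint_pos': array([ 1.01900601e+00,  2.75847603e-01,  1.50488428e+00,  1.08336944e-05,
        1.36072492e+00, -1.20962318e-01]), 'qvel': array([-3.04376968e-04,  4.36057422e-04, -1.78169086e-03, -1.27432477e-03,
       -3.84336157e-04,  8.65792128e-05]), 'joint_efforts': array([-2.54133278e-05, -4.04454195e+01, -2.37500632e+01,  7.00814207e-02,
        2.45396543e-02,  6.69902960e-06]), 'ee_pos': array([0.2401311 , 0.52249164, 0.2055292 ]), 'eef_rot': array([2.13752982e-01, 9.76887741e-01, 6.58648663e-05, 1.74182616e-05]), 'contact_force': array([-0.26341069,  0.04877089,  0.4406809 ]), 'torque': array([ 0.03535979,  0.00706955, -0.01536346]), 'opening': 0.9993890914183188}
```

View pics/scene0.png

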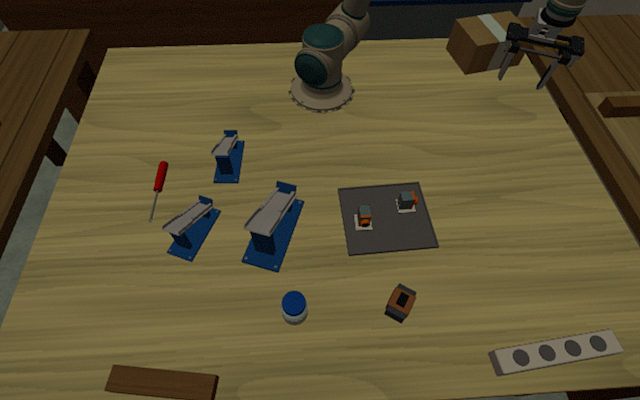

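View pics/top0.png

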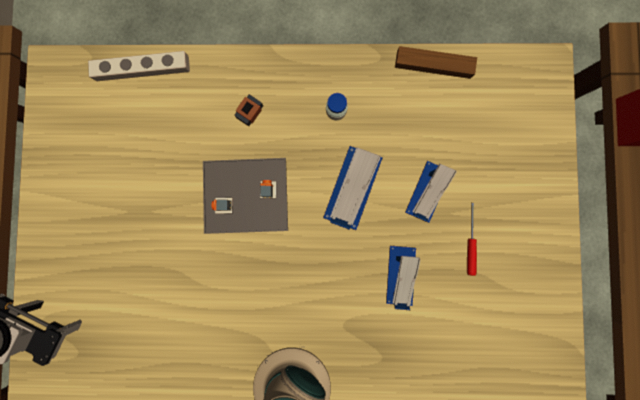

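The scene shows the largest stand at scene px (270,225), with the blue stop towards the robot and the raised end away from it. The sockets are at scene px (364,215), mouth towards +x, and (406,202), mouth towards +y. Next I fit the rail and rough socket poses.

```bash
python3 - <<'E'
from h import *
for n in ('scene','top'):
    z=np.load(f'/tmp/{n}.npz'); im=z['im'].astype(int); p={k:z[k] for k in('fx','fy','cx','cy','cam_to_world')}
    W=pts(z['d'],p)
    X,Y,Z=W[...,0],W[...,1],W[...,2]
    blue=(im[...,2]>im[...,0]+50)
    box=(X>.42)&(X<.68)&(Y>-.26)&(Y<-.07)
    rail=box&~blue&(Z>.04)&(abs(im[...,0]-im[...,2])<30)
    q=W[rail]; 
    c=q.mean(0)
    for _ in range(5):
        A=np.c_[q[:,:2],np.ones(len(q))]; s=np.linalg.lstsq(A,q[:,2],rcond=None)[0]
        r=q[:,2]-A@s; q=q[abs(r)<max(.004,1.5*r.std())]
    sl=np.hypot(*s[:2]); print(n,'rail n',len(q),'slope deg',np.degrees(np.arctan(sl)),'uphill yaw',np.degrees(np.arctan2(s[1],s[0])), 'z=',s)
    rect=cv2.minAreaRect((W[rail][:,:2]*1000).astype(np.float32)); print(rect, cv2.boxPoints(rect).round())
    base=box&blue&(Z<.02); rb=cv2.minAreaRect((W[box&blue&(Z>.002)&(Z<.02)][:,:2]*1000).astype(np.float32)); print('base',rb)
    st=W[box&blue&(Z>.03)]; st=st[st[:,0]<.5]; print('stop',len(st),np.round(st.mean(0),3),np.round(st.min(0),3),np.round(st.max(0),3))
    tr=(X>.42)&(X<.64)&(Y>.03)&(Y<.25)
    org=(im[...,0]>im[...,2]+50)&tr&(Z>.01)
    for name,b in (('a',Y<.12),('b',Y>=.12)):
        t=W[tr&b&(Z>.05)&~org]; o=W[org&b]
        print(name,'top',len(t),np.round(np.median(t,0),4),cv2.minAreaRect((t[:,:2]*1000).astype(np.float32)),'orange',len(o),np.round(o.mean(0),4))
E
python3 - <<'E'
import sys; sys.path.insert(0,'.')
from h import *
import numpy as np
p=robot.camera_params('wrist'); s=robot.read_state()
from scipy.spatial.transform import Rotation as R
T=np.eye(4);T[:3,:3]=R.from_quat(s['eef_rot']).as_matrix();T[:3,3]=s['ee_pos']
print(np.round(np.linalg.inv(T)@p['cam_to_world'],4),p['fx'])
print(np.round(T,3))
E
```

```text
scene rail n 924 slope deg 29.74642963565576 uphill yaw -19.4840793916921 z= [ 0.53873906 -0.19060905 -0.22860315]
((538.5003662109375, -159.07044982910156), (63.975914001464844, 198.75123596191406), 68.94805908203125) [[ 434. -153.]
 [ 620. -225.]
 [ 643. -165.]
 [ 457.  -94.]]
base ((553.2166748046875, -167.66236877441406), (98.49504089355469, 216.69827270507812), 70.48623657226562)
stop 21 [ 0.45  -0.13   0.068] [ 0.439 -0.154  0.05 ] [ 0.463 -0.105  0.074]
a top 128 [0.5401 0.0728 0.0614] ((545.7763061523438, 73.22506713867188), (27.81468391418457, 45.54619598388672), 89.19905853271484) orange 67 [0.5588 0.071  0.0539]
b top 133 [0.5028 0.1902 0.0614] ((500.00274658203125, 191.08631896972656), (30.17161750793457, 29.621877670288086), 6.789740562438965) orange 46 [0.5021 0.2126 0.0554]
top rail n 96 slope deg 33.068066636767746 uphill yaw -30.90319773884767 z= [ 0.55866559 -0.33439681 -0.25851934]
((537.5046997070312, -161.4727783203125), (64.16332244873047, 195.41026306152344), 70.03009033203125) [[ 435. -158.]
 [ 618. -225.]
 [ 640. -165.]
 [ 457.  -98.]]
base ((553.0421752929688, -167.049560546875), (94.97034454345703, 213.32960510253906), 69.89513397216797)
stop 40 [ 0.452 -0.129  0.069] [ 0.44  -0.157  0.058] [ 0.463 -0.106  0.074]
a top 120 [0.5377 0.072  0.0631] ((537.8515014648438, 71.94070434570312), (28.064504623413086, 28.602460861206055), 0.9768781065940857) orange 80 [0.5508 0.0712 0.0478]
b top 112 [0.4993 0.1886 0.0625] ((500.3208923339844, 188.91336059570312), (24.455995559692383, 28.57237434387207), 0.10886237025260925) orange 70 [0.5107 0.2085 0.0433]
[[ 4.000e-04 -9.686e-01 -2.485e-01  7.190e-02]
 [ 1.000e+00  3.000e-04  6.000e-04 -3.000e-04]
 [-5.000e-04 -2.485e-01  9.686e-01 -1.804e-01]
 [ 0.000e+00  0.000e+00  0.000e+00  1.000e+00]] 316.0225854981099
[[-0.909  0.418  0.     0.24 ]
 [ 0.418  0.909  0.     0.522]
 [-0.     0.    -1.     0.206]
 [ 0.     0.     0.     1.   ]]
```

Request:
{"name": "servo_tool", "arguments": {
  "commands": [
    [33,-50,0,0,0,0.055,-1],
    [33,-50,0,0,0,0.055,-1],
    [33,-50,0,0,0,0.055,-1],
    [33,-50,0,0,0,0.055,-1],
    [33,-50,0,0,0,0.055,-1],
    [33,-50,0,0,0,0.055,-1],
    [33,-50,0,0,0,0.055,-1],
    [33,-50,0,0,0,0.055,-1]
  ]
}}

```text
time_s: 1.9
ee_pos: [0.5096, 0.1145, 0.2067]
eef_rot: [-0.017, 1.0, 0.003, 0.003]
contact_force: [0.5, 1.2, 0.3]
opening: 1.0
```

Request:
{"name": "servo_tool", "arguments": {
  "commands": [
    [0,0,0,0,0,0,-1]
  ]
}}

```text
time_s: 2.02
ee_pos: [0.5119, 0.1109, 0.2065]
eef_rot: [-0.014, 1.0, 0.002, 0.003]
contact_force: [-0.1, 0.4, 0.4]
opening: 1.002
```

```bash
cat > sock.py <<'E'
from h import *
im,d,p=snap('wrist'); save(im,'pics/w1.png'); W=pts(d,p); imi=im.astype(int); X,Y,Z=[W[...,i] for i in range(3)]
if 1:
    tr=(X>.43)&(X<.63)&(Y>.03)&(Y<.25); org=(imi[...,0]>imi[...,2]+40)&tr&(Z>.012)
    for name,b in (('a',Y<.12),('b',Y>=.12)):
        t=W[tr&b&(Z>.057)&(Z<.067)&~org]; o=W[org&b]
        print(name,'top',len(t),np.round(np.median(t,0),4),cv2.minAreaRect((t[:,:2]*1000).astype(np.float32)),'orange',len(o),np.round(np.median(o,0),4))
        f=W[tr&b&(Z>.0105)&(Z<.016)&(imi.min(-1)>110)]
        if len(f)>20: print('flange',len(f),np.round(np.median(f,0),4),cv2.minAreaRect((f[:,:2]*1000).astype(np.float32)))
E
python3 sock.py; python3 -c "
from h import *; s=robot.read_state(); print(s['time_s'],s['ee_pos'],s['eef_rot'],s['joint_pos'])"
```

```text
a top 703 [0.5365 0.0725 0.0633] ((537.3973999023438, 72.12953186035156), (27.275705337524414, 29.022226333618164), 88.830322265625) orange 809 [0.5038 0.0622 0.2714]
flange 234 [0.5384 0.0894 0.0143] ((544.3330078125, 72.34545135498047), (45.9393196105957, 41.234649658203125), 0.911104142665863)
b top 799 [0.4989 0.1894 0.0633] ((499.3891296386719, 189.9346466064453), (28.11684799194336, 30.02818489074707), 1.045688271522522) orange 1735 [0.4851 0.1576 0.3203]
flange 254 [0.4817 0.195  0.0144] ((498.8819580078125, 197.635986328125), (41.195499420166016, 46.72086715698242), 1.372207522392273)
2.075 [0.51044004 0.11272926 0.20644222] [-0.01461016  0.999887    0.00265669  0.00233806] [ 0.0804396   0.19322079  1.61567342  0.00514557  1.32768596 -1.52080441]
```

View pics/w1.png

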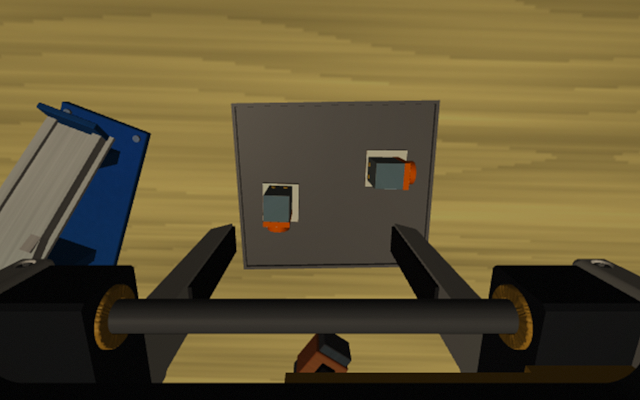

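The picture shows A at px (278,205), mouth towards +x, and B at (390,172), mouth towards +y. Both are clear of each other. I pick A first.

Request:
{"name": "servo_tool", "arguments": {
  "commands": [
    [29,-40,-20,0,0,-0.012,-1],
    [1,-1,-55,0,0,0,-1],
    [0,0,-50,0,0,0,-1],
    [0,0,-25,0,0,0,-1],
    [0,0,0,0,0,0,-1]
  ]
}}

```text
time_s: 2.7
ee_pos: [0.5386, 0.0781, 0.0546]
eef_rot: [-0.011, 1.0, 0.005, 0.004]
contact_force: [-0.1, -0.6, -0.4]
opening: 0.999
```

Request:
{"name": "servo_tool", "arguments": {
  "commands": [
    [1.5,-6,-14,-0.01,0.008,-0.006,-1],
    [0,-0.5,-14,0,0,0,-1],
    [0,0,0,0,0,0,-1]
  ]
}}

```text
time_s: 3.08
ee_pos: [0.5418, 0.0731, 0.0277]
eef_rot: [-0.009, 1.0, -0.0, 0.002]
contact_force: [0.1, -0.2, 0.3]
opening: 1.0
```

Request:
{"name": "servo_tool", "arguments": {
  "commands": [
    [-1.5,-0.5,-0.5,0,0,0,0.2],
    [0,0,0,0,0,0,0.5],
    [0,0,0,0,0,0,1],
    [0,0,0,0,0,0,1],
    [0,0,0,0,0,0,1],
    [0,0,0,0,0,0,1]
  ],
  "grip_force": 20
}}

```text
time_s: 3.82
ee_pos: [0.5416, 0.0723, 0.0289]
eef_rot: [-0.009, 1.0, -0.0, 0.004]
contact_force: [0.5, -0.0, 0.8]
opening: 0.398
```

Request:
{"name": "servo_tool", "arguments": {
  "commands": [
    [0,0,-1,0,0,0,1],
    [0,0,0,0,0,0,1],
    [0,0,0,0,0,0,1]
  ]
}}

```text
time_s: 4.2
ee_pos: [0.5418, 0.0724, 0.028]
eef_rot: [-0.009, 1.0, -0.0, 0.004]
contact_force: [-0.6, -0.6, 1.0]
opening: 0.299
```

Request:
{"name": "servo_tool", "arguments": {
  "commands": [
    [0,0,30,0,0,0,1],
    [0,0,50,0,0,0,1],
    [20,-40,40,0,0,-0.06,1],
    [22,-45,35,0,0,-0.08,1],
    [22,-45,35,0,0,-0.08,1],
    [22,-45,30,0,0,-0.08,1],
    [22,-45,30,0,0,-0.08,1],
    [10,-30,10,0,0,0,1]
  ]
}}

```text
time_s: 5.2
ee_pos: [0.6573, -0.1823, 0.2925]
eef_rot: [0.184, 0.983, 0.001, -0.0]
contact_force: [0.4, -0.1, -1.2]
opening: 0.298
```

Request:
{"name": "servo_tool", "arguments": {
  "commands": [
    [0,0,0,0,0,0,1],
    [0,0,0,0,0,0,1]
  ]
}}

```text
time_s: 5.45
ee_pos: [0.6573, -0.184, 0.2911]
eef_rot: [0.186, 0.983, 0.001, -0.001]
contact_force: [-0.7, 0.1, 0.1]
opening: 0.3
```

```bash
cat > rail.py <<'E'
from h import *
im,d,p=snap('wrist'); save(im,'pics/w2.png'); W=pts(d,p); imi=im.astype(int); X,Y,Z=[W[...,i] for i in range(3)]
s=robot.read_state(); print(s['ee_pos'],s['eef_rot'],s['opening'])
box=(X>.42)&(X<.68)&(Y>-.26)&(Y<-.07)&(Z<.17); blue=(imi[...,2]>imi[...,0]+40)
np.savez('/tmp/rw.npz',W=W,box=box,blue=blue)
b=W[box&blue&(Z<.014)&(Z>.004)]; print('base',len(b),cv2.minAreaRect((b[:,:2]*1000).astype(np.float32)))
q=W[box&~blue&(Z>.04)&(imi.max(-1)-imi.min(-1)<40)]; r=cv2.minAreaRect((q[:,:2]*1000).astype(np.float32)); print('rail',len(q),r)
for yaw in (-19,-20,-21):
    a=np.radians(yaw); u=np.array([np.cos(a),np.sin(a)]); v=np.array([-u[1],u[0]])
    U=q[:,:2]@u; V=q[:,:2]@v
    # lateral profile, heights over floor plane assuming 30deg
    H=(q[:,2]-U*np.tan(np.radians(30)))*np.cos(np.radians(30))
    print(yaw,'V ext per U:',[(round(lo,2),np.round(np.percentile(V[(U>=lo)&(U<lo+.03)],[1,99])*1e3,1),np.round(np.percentile(H[(U>=lo)&(U<lo+.03)],[5,25,50,75,95])*1e3,1)) for lo in np.arange(.46,.68,.03) if ((U>=lo)&(U<lo+.03)).sum()>20])
st=W[box&blue&(Z>.04)]; print('stop',len(st),cv2.minAreaRect((st[:,:2]*1000).astype(np.float32)),np.percentile(st[:,2],[2,98]))
E
python3 rail.py
```

```text
[ 0.65721421 -0.18393631  0.29095736] [ 1.85446267e-01  9.82653510e-01  8.04478642e-04 -1.05538721e-03] 0.2961578283437368
base 2111 ((552.1428833007812, -166.9312744140625), (97.88036346435547, 217.97068786621094), 70.08090209960938)
rail 9543 ((544.3126831054688, -164.94317626953125), (64.11772918701172, 186.0541229248047), 70.06477355957031)
-19 V ext per U: [(np.float64(0.46), array([-8.3, 54.4]), array([-202. , -201.2, -199.2, -189.3, -188. ])), (np.float64(0.49), array([-9.2, 53.6]), array([-202. , -201.3, -200.7, -189.1, -188. ])), (np.float64(0.52), array([-9.1, 53.2]), array([-202. , -201.3, -200.7, -189.2, -188. ])), (np.float64(0.55), array([-10. ,  52.6]), array([-202. , -201.2, -200.6, -188.9, -187. ])), (np.float64(0.58), array([-8.8, 52.1]), array([-202. , -201.3, -200.8, -200.1, -187.6])), (np.float64(0.61), array([-9.4, 51.3]), array([-202. , -201.3, -200.8, -200.2, -188.7])), (np.float64(0.64), array([-9.4, 51.3]), array([-202.3, -201.4, -200.8, -200.2, -189.1]))]
-20 V ext per U: [(np.float64(0.46), array([ 0.2, 62.9]), array([-201.7, -201. , -199.2, -189. , -187.8
[... 627 characters left out ...]
199.1, -188.7, -187.5])), (np.float64(0.49), array([ 8.5, 71.2]), array([-201.5, -200.8, -200.2, -188.6, -187.4])), (np.float64(0.52), array([ 9.4, 71.8]), array([-201.5, -200.7, -200.1, -188.7, -187.3])), (np.float64(0.55), array([ 9.7, 72.5]), array([-201.4, -200.6, -200. , -188.3, -186.3])), (np.float64(0.58), array([12. , 72.7]), array([-201.5, -200.8, -200.2, -199.6, -187.4])), (np.float64(0.61), array([12.7, 73.2]), array([-201.4, -200.8, -200.2, -199.6, -188. ])), (np.float64(0.64), array([13.3, 74.3]), array([-201.9, -200.8, -200.3, -199.6, -188.4]))]
stop 63 ((544.2833862304688, -168.68362426757812), (53.13273239135742, 187.97772216796875), 74.05259704589844) [0.0472172  0.14619276]
```

View pics/w2.png

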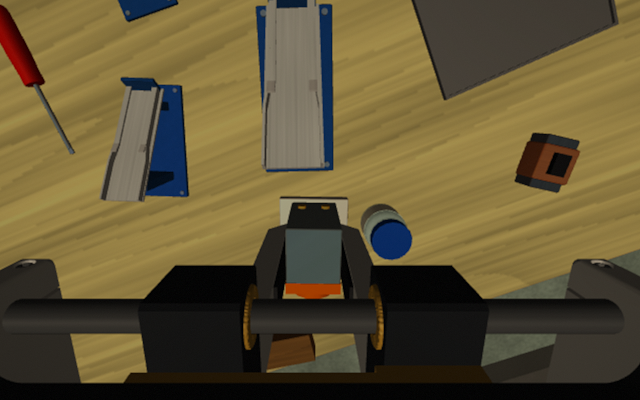

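Run:
```python
from h import *
from scipy.spatial.transform import Rotation as R
z=np.load('/tmp/rw.npz'); W=z['W'];a=np.radians(-20);u=np.array([np.cos(a),np.sin(a)]);v=np.array([-u[1],u[0]])
im=np.load('/tmp/wrist.npz')['im'].astype(int)
m=z['box']&~z['blue']&(W[...,2]>.04)&(im.max(-1)-im.min(-1)<40)
q=W[m];U=q[:,:2]@u;V=q[:,:2]@v;H=(q[:,2]-U*np.tan(np.pi/6))*np.cos(np.pi/6)+.2006
fl=abs(H)<.003; print('floor Umax',np.percentile(U[fl],[1,50,99,99.8]),'z',q[fl][U[fl]>np.percentile(U[fl],99)][:,2].mean())
for lo in np.arange(.47,.66,.02):
    k=fl&(U>=lo)&(U<lo+.02); kl=(H>.008)&(U>=lo)&(U<lo+.02)
    print(round(lo,2),'floorV',np.round(np.percentile(V[k],[1,99])*1e3,1),'high V lo side',np.round(np.percentile(V[kl&(V<.032)],[2,98])*1e3,1),'hi side',np.round(np.percentile(V[kl&(V>.032)],[2,98])*1e3,1))
s=robot.read_state(); Rm=R.from_quat(s['eef_rot']).as_matrix()
L=(W-s['ee_pos'])@Rm
f=(abs(L[...,0])<.04)&(abs(L[...,1])<.035)&(im.min(-1)>120)&(L[...,2]>.005)&(L[...,2]<.03)
print('flange',f.sum(),np.round(np.percentile(L[f],[1,50,99],axis=0)*1e3,1))
t=(abs(L[...,0])<.04)&(abs(L[...,1])<.013)&(L[...,2]<-.02)&(L[...,2]>-.045)
print('top',t.sum(),np.round(np.percentile(L[t],[1,50,99],axis=0)*1e3,1))
```

```text
floor Umax [0.48163172 0.59039984 0.65874104 0.65997446] z 0.14799510549352804
0.47 floorV [-0.7 63. ] high V lo side [ 4.5 28. ] hi side [32.7 58.1]
0.49 floorV [-0.5 62.5] high V lo side [ 4.9 13.1] hi side [49.5 57.8]
0.51 floorV [-0.1 62.9] high V lo side [ 4.2 13.2] hi side [49.2 58.1]
0.53 floorV [ 0.  62.4] high V lo side [ 4.6 13.3] hi side [49.8 57.8]
0.55 floorV [-0.3 62.9] high V lo side [ 5.  12.8] hi side [49.4 58.1]
0.57 floorV [ 0.2 62.5] high V lo side [ 2.3 13.2] hi side [49.3 60.6]
0.59 floorV [ 3.8 62.1] high V lo side [0.6 4.2] hi side [58.4 62.2]
0.61 floorV [ 3.3 62.9] high V lo side [1.2 3.4] hi side [59.3 61.9]
0.63 floorV [ 3.6 59.2] high V lo side [1.4 3.5] hi side [59.3 62.2]
0.65 floorV [ 3.4 62.8] high V lo side [1.7 3.5] hi side [59.5 61.6]
flange 419 [[  4.9 -21.3  12.2]
 [ 15.7  -9.2  13.5]
 [ 20.3  20.8  15. ]]
top 3999 [[-26.2 -12.8 -36.6]
 [  3.5  -0.3 -35.2]
 [ 18.9  12.7 -21.2]]
```

Request:
{"name": "servo_tool", "arguments": {
  "commands": [
    [-23,3,-12,-0.045,-0.123,0.006,1],
    [-23,3,-12,-0.045,-0.123,0.006,1],
    [-23,3,-12,-0.045,-0.123,0.006,1],
    [-23,3,-12,-0.045,-0.123,0.006,1],
    [0,0,0,0,0,0,1]
  ]
}}

```text
time_s: 6.12
ee_pos: [0.5536, -0.1599, 0.2269]
eef_rot: [0.164, 0.953, -0.038, 0.251]
contact_force: [0.0, -0.1, -0.1]
opening: 0.298
```

```bash
cat > rel.py <<'E'
# python3 rel.py xr h : tool pose in rail frame, and shift to reach TCP at (xr,0,h); sgn: tool x downhill(-1)/uphill(+1)
from h import *; import sys
from scipy.spatial.transform import Rotation as R
a=np.radians(-20);u=np.array([np.cos(a),np.sin(a),0]);v=np.array([-u[1],u[0],0]);k=np.array([0,0,1.]);c,s_=np.cos(np.pi/6),.5
X=u*c+k*s_; Zr=-u*s_+k*c; O=.480*u+.0314*v+.045*k
s=robot.read_state(); M=R.from_quat(s['eef_rot']).as_matrix(); B=np.c_[X,v,Zr]
print('t',round(s['time_s'],2),'rail-frame TCP mm',np.round((s['ee_pos']-O)@B*1e3,1),'F rail',np.round(np.array(s['contact_force'])@B,1),'open',round(s['opening']*94,1))
sg=float(sys.argv[3]) if len(sys.argv)>3 else -1
Mt=np.c_[sg*X,-sg*v,-Zr] 
xr,h=map(float,sys.argv[1:3])
print('shift',np.round((O+X*xr/1e3+Zr*h/1e3-s['ee_pos'])*1e3,1),'turn',np.round(R.from_matrix(Mt@M.T).as_rotvec(),3), 'det',round(np.linalg.det(Mt)), 'j',np.round(s['joint_pos'],2))
print('unit downhill 10mm',np.round(-X*10,2),'out 10mm',np.round(Zr*10,2))
E
python3 rel.py 162 61.5
```

```text
t 6.12 rail-frame TCP mm [173.2   7.7 110.1] F rail [ 0.  -0.1 -0.1] open 28.0
shift [ 11.1 -12.2 -47.7] turn [-0.012 -0.008 -0.012] det 1 j [-0.44  0.    1.91  0.09  0.72 -1.73]
unit downhill 10mm [-8.14  2.96 -5.  ] out 10mm [-4.7   1.71  8.66]
```

Request:
{"name": "servo_tool", "arguments": {
  "commands": [
    [6,-9,-10,-0.012,-0.008,-0.012,1],
    [3,-3,-25,0,0,0,1],
    [1,0,-10,0,0,0,1],
    [0,0,0,0,0,0,1]
  ]
}}

```text
time_s: 6.62
ee_pos: [0.5667, -0.1692, 0.1848]
eef_rot: [0.166, 0.951, -0.044, 0.257]
contact_force: [-0.8, -0.5, -0.8]
opening: 0.301
```

```bash
python3 rel.py 162 24
```

```text
t 6.62 rail-frame TCP mm [165.5   3.4  65.8] F rail [-0.9 -0.7 -0.4] open 28.3
shift [ 15.6  -9.3 -38. ] turn [-0.     0.003 -0.004] det 1 j [-0.44  0.06  1.97  0.09  0.58 -1.73]
unit downhill 10mm [-8.14  2.96 -5.  ] out 10mm [-4.7   1.71  8.66]
```

Request:
{"name": "servo_tool", "arguments": {
  "commands": [
    [6,-5,-15,0,0.003,-0.004,1],
    [6,-4,-13,0,0,0,1],
    [2,0,-5,0,0,0,1],
    [0,0,0,0,0,0,1]
  ]
}}

```text
time_s: 7.12
ee_pos: [0.5837, -0.1794, 0.1513]
eef_rot: [0.168, 0.951, -0.045, 0.256]
contact_force: [0.4, -0.2, -0.3]
opening: 0.297
```

```bash
python3 rel.py 162 21.5
```

```text
t 7.12 rail-frame TCP mm [165.6  -0.3  27.1] F rail [ 0.2 -0.  -0.5] open 27.9
shift [-0.2  0.4 -6.7] turn [0.001 0.003 0.   ] det 1 j [-0.44  0.13  1.99  0.1   0.5  -1.74]
unit downhill 10mm [-8.14  2.96 -5.  ] out 10mm [-4.7   1.71  8.66]
```

Close to the floor now. I lower slowly to find contact.

Request:
{"name": "servo_tool", "arguments": {
  "commands": [
    [1.4,-0.5,-2.6,0,0,0,1],
    [1,-0.4,-1.8,0,0,0,1],
    [0,0,0,0,0,0,1]
  ]
}}

```text
time_s: 7.5
ee_pos: [0.5865, -0.1804, 0.1473]
eef_rot: [0.168, 0.951, -0.045, 0.257]
contact_force: [0.1, -0.7, -0.5]
opening: 0.3
```

```bash
python3 rel.py 162 21.5
```

```text
t 7.5 rail-frame TCP mm [166.2  -0.4  22.2] F rail [ 0.  -0.6 -0.6] open 28.2
shift [-2.9  1.5 -2.7] turn [0.001 0.004 0.   ] det 1 j [-0.44  0.14  1.99  0.1   0.48 -1.74]
unit downhill 10mm [-8.14  2.96 -5.  ] out 10mm [-4.7   1.71  8.66]
```

Request:
{"name": "servo_tool", "arguments": {
  "commands": [
    [0.5,-0.2,-1,0,0,0,1],
    [0,0,0,0,0,0,1]
  ]
}}

```text
time_s: 7.75
ee_pos: [0.587, -0.1807, 0.147]
eef_rot: [0.168, 0.951, -0.045, 0.257]
contact_force: [-0.1, 0.5, -0.6]
opening: 0.297
```

Request:
{"name": "servo_tool", "arguments": {
  "commands": [
    [0.5,-0.2,-1,0,0,0,1],
    [0,0,0,0,0,0,1]
  ]
}}

```text
time_s: 8.0
ee_pos: [0.5871, -0.1807, 0.1472]
eef_rot: [0.168, 0.951, -0.046, 0.258]
contact_force: [0.4, 0.4, -1.7]
opening: 0.299
```

```bash
python3 rel.py 162 21.5
```

```text
t 8.0 rail-frame TCP mm [166.7  -0.4  21.7] F rail [-0.7  0.5 -1.6] open 28.2
shift [-3.6  1.7 -2.6] turn [0.002 0.005 0.   ] det 1 j [-0.44  0.14  1.99  0.1   0.48 -1.74]
unit downhill 10mm [-8.14  2.96 -5.  ] out 10mm [-4.7   1.71  8.66]
```

Request:
{"name": "servo_tool", "arguments": {
  "commands": [
    [-0.5,0.2,1,0,0,0,1],
    [-6.5,2.4,-4,0,0,0,1],
    [-6.5,2.4,-4,0,0,0,1],
    [0,0,0,0,0,0,1]
  ]
}}

```text
time_s: 8.5
ee_pos: [0.5721, -0.175, 0.1386]
eef_rot: [0.168, 0.951, -0.045, 0.257]
contact_force: [0.2, 0.4, -1.5]
opening: 0.296
```

```bash
python3 rel.py 110 22.3
```

```text
t 8.5 rail-frame TCP mm [148.5  -0.2  22.3] F rail [-0.7  0.5 -1.3] open 27.9
shift [-31.3  11.6 -19.3] turn [ 0.001  0.003 -0.   ] det 1 j [-0.44  0.13  2.04  0.11  0.45 -1.75]
unit downhill 10mm [-8.14  2.96 -5.  ] out 10mm [-4.7   1.71  8.66]
```

Request:
{"name": "servo_tool", "arguments": {
  "commands": [
    [-4.9,1.8,-3,0,0,0,1],
    [-4.9,1.8,-3,0,0,0,1],
    [-4.9,1.8,-3,0,0,0,1],
    [-4.9,1.8,-3,0,0,0,1],
    [0,0,0,0,0,0,1]
  ]
}}

```text
time_s: 9.12
ee_pos: [0.5509, -0.1672, 0.1255]
eef_rot: [0.168, 0.951, -0.045, 0.256]
contact_force: [-0.7, -0.6, -0.3]
opening: 0.296
```

```bash
python3 rel.py 80 22.3
```

```text
t 9.12 rail-frame TCP mm [ 1.224e+02 -1.000e-01  2.230e+01] F rail [-0.6 -0.8 -0. ] open 27.8
shift [-34.4  12.7 -21.2] turn [0.001 0.003 0.   ] det 1 j [-0.45  0.11  2.1   0.13  0.41 -1.78]
unit downhill 10mm [-8.14  2.96 -5.  ] out 10mm [-4.7   1.71  8.66]
```

Request:
{"name": "servo_tool", "arguments": {
  "commands": [
    [-5.7,2.1,-3.5,0,0,0,1],
    [-5.7,2.1,-3.5,0,0,0,1],
    [-5.7,2.1,-3.5,0,0,0,1],
    [-5.7,2.1,-3.5,0,0,0,1],
    [-5.7,2.1,-3.5,0,0,0,1],
    [0,0,0,0,0,0,1]
  ]
}}

```text
time_s: 9.88
ee_pos: [0.5202, -0.1559, 0.1068]
eef_rot: [0.168, 0.951, -0.045, 0.256]
contact_force: [0.6, 0.5, -0.8]
opening: 0.295
```

```bash
python3 rel.py 35 22.3
```

```text
t 9.88 rail-frame TCP mm [84.8  0.  22.5] F rail [-0.   0.7 -0.9] open 27.8
shift [-40.4  14.7 -25. ] turn [0.001 0.003 0.   ] det 1 j [-0.46  0.09  2.18  0.17  0.34 -1.82]
unit downhill 10mm [-8.14  2.96 -5.  ] out 10mm [-4.7   1.71  8.66]
```

Request:
{"name": "servo_tool", "arguments": {
  "commands": [
    [-5.7,2.1,-3.5,0,0,0,1],
    [-5.7,2.1,-3.5,0,0,0,1],
    [-5.7,2.1,-3.5,0,0,0,1],
    [-5.7,2.1,-3.5,0,0,0,1],
    [-5.7,2.1,-3.5,0,0,0,1],
    [-4,1.5,-2.5,0,0,0,1],
    [0,0,0,0,0,0,1]
  ]
}}

```text
time_s: 10.75
ee_pos: [0.4856, -0.1432, 0.0856]
eef_rot: [0.168, 0.951, -0.045, 0.257]
contact_force: [0.1, -0.2, -0.1]
opening: 0.299
```

```bash
python3 rel.py 21 22.3
```

```text
t 10.75 rail-frame TCP mm [42.2  0.1 22.6] F rail [ 0.1 -0.2 -0.2] open 28.1
shift [-17.2   6.1 -10.8] turn [0.001 0.004 0.   ] det 1 j [-0.47  0.08  2.28  0.24  0.26 -1.91]
unit downhill 10mm [-8.14  2.96 -5.  ] out 10mm [-4.7   1.71  8.66]
```

Request:
{"name": "servo_tool", "arguments": {
  "commands": [
    [-4,1.5,-2.5,0,0,0,1],
    [-4,1.5,-2.5,0,0,0,1],
    [-3.2,1.2,-2,0,0,0,1],
    [-2.4,0.9,-1.5,0,0,0,1],
    [-2.4,0.9,-1.5,0,0,0,1]
  ]
}}

```text
time_s: 11.38
ee_pos: [0.4693, -0.1372, 0.0755]
eef_rot: [0.168, 0.951, -0.046, 0.257]
contact_force: [1.3, -0.0, -1.3]
opening: 0.296
```

```bash
python3 rel.py 21 22.3
```

```text
t 11.38 rail-frame TCP mm [22.2  0.2 22.5] F rail [ 0.4  0.4 -1.8] open 27.8
shift [-0.9  0.1 -0.7] turn [0.002 0.005 0.   ] det 1 j [-0.48  0.07  2.33  0.3   0.22 -1.98]
unit downhill 10mm [-8.14  2.96 -5.  ] out 10mm [-4.7   1.71  8.66]
```

Request:
{"name": "servo_tool", "arguments": {
  "commands": [
    [-1.6,0.6,-1,0,0,0,1],
    [-1.6,0.6,-1,0,0,0,1]
  ]
}}

```text
time_s: 11.62
ee_pos: [0.4687, -0.1377, 0.0756]
eef_rot: [0.168, 0.95, -0.047, 0.26]
contact_force: [3.5, 1.3, 0.2]
opening: 0.298
```

Request:
{"name": "servo_tool", "arguments": {
  "commands": [
    [-1.6,0.6,-1,0,0,0,1],
    [-1.6,0.6,-1,0,0,0,1]
  ]
}}

```text
time_s: 11.88
ee_pos: [0.4682, -0.138, 0.0757]
eef_rot: [0.168, 0.949, -0.048, 0.263]
contact_force: [4.6, 1.0, 1.4]
opening: 0.299
```

```bash
python3 rel.py 21 22.3
```

```text
t 11.88 rail-frame TCP mm [21.6 -0.9 23. ] F rail [ 4.1  2.5 -0.8] open 28.1
shift [ 0.2  0.9 -0.9] turn [0.009 0.016 0.002] det 1 j [-0.48  0.07  2.34  0.34  0.2  -2.02]
unit downhill 10mm [-8.14  2.96 -5.  ] out 10mm [-4.7   1.71  8.66]
```

Request:
{"name": "servo_tool", "arguments": {
  "commands": [
    [0.2,0.9,-1,0.009,0.016,0,1],
    [0,0,0,0,0,0,0.2],
    [0,0,0,0,0,0,-0.3],
    [0,0,0,0,0,0,-0.5],
    [-4.7,1.7,8.7,0,0,0,-1],
    [-14,5.1,26,0,0,0,-1],
    [-14,5.1,26,0,0,0,-1],
    [-5,2,35,0,0,0,-1]
  ]
}}

```text
time_s: 12.88
ee_pos: [0.4212, -0.1191, 0.1668]
eef_rot: [0.169, 0.953, -0.043, 0.247]
contact_force: [1.4, -0.5, -0.7]
opening: 0.986
```

```bash
python3 rel.py 21 22.3
python3 - <<'E'
from h import *
im,d,p=snap('wrist'); save(im,'pics/w3.png')
E
```

```text
t 12.88 rail-frame TCP mm [ 23.2   0.7 127.2] F rail [ 0.9  0.  -1.4] open 92.7
shift [ 47.2 -18.  -92. ] turn [-0.008 -0.016  0.002] det 1 j [-0.5  -0.17  2.22  0.13  0.59 -1.81]
unit downhill 10mm [-8.14  2.96 -5.  ] out 10mm [-4.7   1.71  8.66]
```

View pics/w3.png

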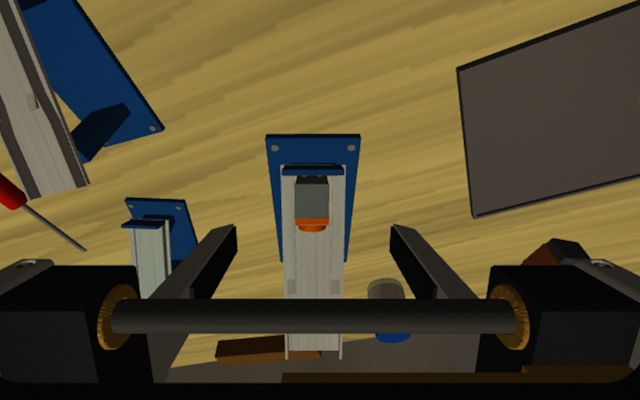

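Socket A is home, with its block right behind the stop at px (313,200) and its mouth uphill. B is next.

Request:
{"name": "servo_tool", "arguments": {
  "commands": [
    [5,10,30,0.045,0.121,0,-1],
    [10,30,20,0.045,0.121,0,-1],
    [12,45,0,0.045,0.121,0,-1],
    [12,45,0,0.04,0.115,0,-1],
    [8,40,0,0,0,-0.165,-1],
    [8,40,0,0,0,-0.165,-1],
    [8,40,0,0,0,-0.165,-1],
    [8,40,0,0,0,-0.165,-1]
  ]
}}

```text
time_s: 13.92
ee_pos: [0.4894, 0.1768, 0.2231]
eef_rot: [0.498, 0.867, -0.002, -0.005]
contact_force: [-0.2, 0.3, -0.9]
opening: 1.002
```

Request:
{"name": "servo_tool", "arguments": {
  "commands": [
    [4,8,0,0,0,-0.165,-1],
    [0,4,0,0,0,-0.165,-1],
    [0,0,0,0,0,-0.165,-1],
    [0,0,0,0,0,0,-1]
  ]
}}

```text
time_s: 14.42
ee_pos: [0.4921, 0.1917, 0.2224]
eef_rot: [0.7, 0.715, -0.002, -0.005]
contact_force: [-0.1, -0.4, 0.1]
opening: 1.0
```

```bash
cat > down.py <<'E'
from h import *
from scipy.spatial.transform import Rotation as R
import sys
x,y,z,psi=map(float,sys.argv[1:5]); s=robot.read_state(); M=R.from_quat(s['eef_rot']).as_matrix()
a=np.radians(psi); t=np.array([np.cos(a),np.sin(a),0]); Mt=np.c_[t,np.cross([0,0,-1],t),[0,0,-1]]
print(round(s['time_s'],2),np.round(s['ee_pos'],4),'shift',np.round(np.array([x,y,z])-s['ee_pos']*1e3,1),'turn',np.round(R.from_matrix(Mt@M.T).as_rotvec(),3),'j',np.round(s['joint_pos'],2),s['opening'])
E
python3 down.py 499 193.5 27.5 91
python3 - <<'E'
exec(open('sock.py').read().replace('w1.png','w4.png'))
E
```

```text
14.43 [0.4921 0.1917 0.2224] shift [   6.9    1.8 -194.9] turn [-0.004 -0.01  -0.004] j [0.23 0.2  1.57 0.01 1.38 0.21] 1.0002979635673723
a top 0 [nan nan nan] ((0.0, 0.0), (0.0, 0.0), 0.0) orange 0 [nan nan nan]
b top 679 [0.4986 0.1909 0.0632] ((498.7587585449219, 193.52268981933594), (27.6444149017334, 35.6743049621582), 1.1678348779678345) orange 1286 [0.4978 0.2161 0.339 ]
flange 289 [0.4829 0.2024 0.0144] ((499.3673095703125, 197.84495544433594), (41.5316047668457, 45.66170883178711), 1.2707390785217285)
  return _methods._mean(a, axis=axis, dtype=dtype,
  ret = um.true_divide(
```

Request:
{"name": "servo_tool", "arguments": {
  "commands": [
    [5,2,-40,-0.004,-0.01,-0.004,-1],
    [1,0,-50,0,0,0,-1],
    [0,0,-45,0,0,0,-1],
    [0,0,-25,0,0,0,-1],
    [0,0,0,0,0,0,-1]
  ]
}}

```text
time_s: 15.1
ee_pos: [0.4987, 0.1925, 0.0601]
eef_rot: [0.697, 0.717, 0.002, 0.002]
contact_force: [-0.2, -0.6, 0.1]
opening: 1.002
```

```bash
python3 down.py 498.8 194 27.5 91
```

```text
15.1 [0.4987 0.1925 0.0601] shift [  0.1   1.5 -32.6] turn [-0.     0.006 -0.011] j [ 0.24  0.34  1.81 -0.    0.99  0.21] 1.0023844891086835
```

Request:
{"name": "servo_tool", "arguments": {
  "commands": [
    [0,1.5,-17,0,0.006,-0.011,-1],
    [0,0,-14,0,0,0,-1],
    [0,0,0,0,0,0,-0.5],
    [0,0,0,0,0,0,0],
    [0,0,0,0,0,0,0.5],
    [0,0,0,0,0,0,1],
    [0,0,0,0,0,0,1],
    [0,0,0,0,0,0,1]
  ]
}}

```text
time_s: 16.1
ee_pos: [0.5022, 0.1948, 0.0313]
eef_rot: [0.7, 0.714, 0.003, 0.002]
contact_force: [0.3, -0.1, 0.3]
opening: 0.394
```

Request:
{"name": "servo_tool", "arguments": {
  "commands": [
    [0,0,0,0,0,0,1],
    [0,0,0,0,0,0,1],
    [0,0,0,0,0,0,1],
    [0,0,0,0,0,0,1]
  ]
}}

```text
time_s: 16.6
ee_pos: [0.502, 0.1948, 0.0314]
eef_rot: [0.7, 0.714, 0.003, 0.002]
contact_force: [0.0, 0.3, 1.1]
opening: 0.298
```

Request:
{"name": "servo_tool", "arguments": {
  "commands": [
    [0,0,30,0,0,0,1],
    [0,0,55,0,0,0,1],
    [0,-5,58,0,0,-0.175,1],
    [5,-20,50,0,0,-0.175,1],
    [8,-40,30,0,0,-0.175,1],
    [10,-50,15,0,0,-0.175,1],
    [10,-50,0,0,0,-0.175,1],
    [10,-50,0,0,0,-0.175,1]
  ]
}}

```text
time_s: 17.6
ee_pos: [0.5429, -0.0237, 0.2762]
eef_rot: [0.967, 0.254, 0.004, 0.0]
contact_force: [0.2, 0.8, -1.8]
opening: 0.296
```

Request:
{"name": "servo_tool", "arguments": {
  "commands": [
    [8,-45,0,0,0,-0.175,1],
    [5,-45,0,0,0,-0.175,1],
    [0,-40,0,0,0,-0.175,1],
    [0,-20,0,0,0,-0.175,1],
    [0,0,0,0,0,-0.175,1],
    [0,0,0,0,0,0,1]
  ]
}}

```text
time_s: 18.35
ee_pos: [0.5553, -0.1834, 0.2735]
eef_rot: [0.98, -0.197, 0.002, 0.002]
contact_force: [-0.6, 0.2, -0.5]
opening: 0.296
```

```bash
python3 rel.py 162 75 1
```

```text
t 18.35 rail-frame TCP mm [204.8 -13.9 145.6] F rail [-0.8 -0.  -0.1] open 27.8
shift [  3.1  13.6 -82.5] turn [-0.186 -0.484  0.048] det 1 j [-0.44  0.26  1.36 -0.    1.51  1.53]
unit downhill 10mm [-8.14  2.96 -5.  ] out 10mm [-4.7   1.71  8.66]
```

Request:
{"name": "servo_tool", "arguments": {
  "commands": [
    [1,4,-10,-0.047,-0.122,0.012,1],
    [1,4,-10,-0.047,-0.122,0.012,1],
    [1,3,-10,-0.047,-0.122,0.012,1],
    [0,3,-10,-0.045,-0.12,0.012,1],
    [0,0,-10,0,0,0,1],
    [0,0,0,0,0,0,1]
  ]
}}

```text
time_s: 19.1
ee_pos: [0.5582, -0.167, 0.2204]
eef_rot: [0.951, -0.158, 0.261, 0.048]
contact_force: [0.0, 0.1, -0.9]
opening: 0.298
```

```bash
python3 rel.py 162 45 1
python3 - <<'E'
from h import *
from scipy.spatial.transform import Rotation as R
im,d,p=snap('wrist'); save(im,'pics/w5.png'); W=pts(d,p); im=im.astype(int)
s=robot.read_state(); Rm=R.from_quat(s['eef_rot']).as_matrix(); L=(W-s['ee_pos'])@Rm
f=(abs(L[...,0])<.045)&(abs(L[...,1])<.035)&(L[...,2]>.008)&(L[...,2]<.035)
print('flange',f.sum(),np.round(np.percentile(L[f],[1,50,99],axis=0)*1e3,1))
t=(abs(L[...,0])<.045)&(abs(L[...,1])<.013)&(L[...,2]<-.025)&(L[...,2]>-.045)
print('top',t.sum(),np.round(np.percentile(L[t],[1,50,99],axis=0)*1e3,1))
o=(abs(L[...,0])<.045)&(abs(L[...,1])<.02)&(im[...,0]>im[...,2]+40)&(L[...,2]>-.03)
print('mouth',o.sum(),np.round(np.percentile(L[o],[1,50,99],axis=0)*1e3,1))
E
```

```text
t 19.1 rail-frame TCP mm [175.7   2.6 101.1] F rail [-0.5  0.1 -0.7] open 28.0
shift [ 14.3  -8.  -55.4] turn [ 0.012  0.01  -0.019] det 1 j [-0.44  0.01  1.93  0.08  0.66  1.4 ]
unit downhill 10mm [-8.14  2.96 -5.  ] out 10mm [-4.7   1.71  8.66]
flange 1138 [[  2.9 -22.1  15.9]
 [ 22.   -0.4  17.4]
 [ 27.   21.4  22.9]]
top 3455 [[-18.3 -12.8 -33.1]
 [  1.2   0.2 -31.7]
 [ 17.2  12.7 -26.1]]
mouth 2577 [[ 5.800e+00 -1.980e+01 -2.140e+01]
 [ 2.290e+01  1.000e-01  1.710e+01]
 [ 4.440e+01  1.980e+01  2.817e+02]]
```

View pics/w5.png

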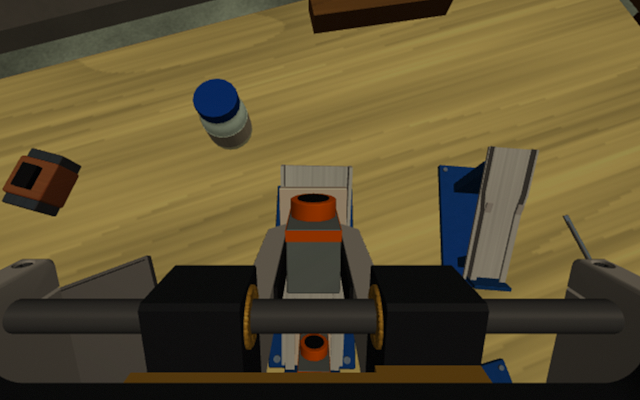

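The picture shows B held square, mouth uphill at px (313,207), above the rail. A is still home at (314,345).

Request:
{"name": "servo_tool", "arguments": {
  "commands": [
    [8,-4,-28,0.012,0.01,-0.019,1],
    [8,-4,-25,0,0,0,1],
    [3,-1,-8,0,0,0,1],
    [0,0,0,0,0,0,1]
  ]
}}

```text
time_s: 19.65
ee_pos: [0.5876, -0.1807, 0.165]
eef_rot: [0.95, -0.167, 0.259, 0.047]
contact_force: [0.2, 0.1, -0.7]
opening: 0.297
```

```bash
python3 rel.py 162 29 1
```

```text
t 19.65 rail-frame TCP mm [176.   -0.2  36.9] F rail [-0.2  0.2 -0.7] open 27.9
shift [ -7.6   3.  -13.8] turn [ 0.005  0.008 -0.001] det 1 j [-0.44  0.12  1.97  0.09  0.52  1.41]
unit downhill 10mm [-8.14  2.96 -5.  ] out 10mm [-4.7   1.71  8.66]
```

Request:
{"name": "servo_tool", "arguments": {
  "commands": [
    [-4,1.5,-7,0.005,0.008,0,1],
    [-3,1.5,-6,0,0,0,1],
    [0.7,-0.3,-1.5,0,0,0,1],
    [0,0,0,0,0,0,1]
  ]
}}

```text
time_s: 20.15
ee_pos: [0.5821, -0.1782, 0.1525]
eef_rot: [0.951, -0.167, 0.257, 0.045]
contact_force: [0.1, -0.7, -1.5]
opening: 0.296
```

```bash
python3 rel.py 162 25 1
```

```text
t 20.15 rail-frame TCP mm [164.5   0.2  29.1] F rail [-0.5 -0.6 -1.4] open 27.8
shift [-0.2 -0.1 -4.8] turn [ 0.002  0.003 -0.002] det 1 j [-0.44  0.13  1.99  0.1   0.5   1.4 ]
unit downhill 10mm [-8.14  2.96 -5.  ] out 10mm [-4.7   1.71  8.66]
```

Request:
{"name": "servo_tool", "arguments": {
  "commands": [
    [0.9,-0.4,-2,0,0,0,1],
    [0.7,-0.3,-1.5,0,0,0,1],
    [0.5,-0.2,-1,0,0,0,1],
    [0.5,-0.2,-1,0,0,0,1]
  ]
}}

```text
time_s: 20.65
ee_pos: [0.5845, -0.1791, 0.1488]
eef_rot: [0.951, -0.166, 0.257, 0.045]
contact_force: [-11.3, 3.2, 13.5]
opening: 0.298
```

```bash
python3 rel.py 162 25.5 1
```

```text
t 20.65 rail-frame TCP mm [164.9   0.2  24.7] F rail [-3.3 -0.9 17.5] open 28.0
shift [-2.8  0.8 -0.8] turn [ 0.002  0.005 -0.002] det 1 j [-0.44  0.13  2.    0.1   0.49  1.4 ]
unit downhill 10mm [-8.14  2.96 -5.  ] out 10mm [-4.7   1.71  8.66]
```

Request:
{"name": "servo_tool", "arguments": {
  "commands": [
    [-0.6,0.2,1.2,0,0,0,1],
    [-6.5,2.4,-4,0,0,0,1],
    [-6.5,2.4,-4,0,0,0,1],
    [-4.9,1.8,-3,0,0,0,1],
    [-4.9,1.8,-3,0,0,0,1],
    [0,0,0,0,0,0,1]
  ]
}}

```text
time_s: 21.4
ee_pos: [0.5586, -0.1695, 0.1341]
eef_rot: [0.951, -0.167, 0.256, 0.045]
contact_force: [0.5, 0.1, -0.5]
opening: 0.295
```

```bash
python3 rel.py 100 26 1
```

```text
t 21.4 rail-frame TCP mm [133.7   0.4  25.7] F rail [ 0.1  0.3 -0.6] open 27.7
shift [-27.6   9.7 -16.6] turn [ 0.002  0.003 -0.002] det 1 j [-0.45  0.11  2.07  0.12  0.44  1.38]
unit downhill 10mm [-8.14  2.96 -5.  ] out 10mm [-4.7   1.71  8.66]
```

Request:
{"name": "servo_tool", "arguments": {
  "commands": [
    [-4.9,1.6,-3,0,0,0,1],
    [-4.9,1.7,-3,0,0,0,1],
    [-4.9,1.8,-3,0,0,0,1],
    [-4.9,1.8,-3,0,0,0,1],
    [-4.9,1.8,-3,0,0,0,1],
    [0,0,0,0,0,0,1]
  ]
}}

```text
time_s: 22.15
ee_pos: [0.5325, -0.1603, 0.1182]
eef_rot: [0.951, -0.167, 0.257, 0.045]
contact_force: [-0.2, 0.6, -0.6]
opening: 0.293
```

```bash
python3 rel.py 69 26 1
```

```text
t 22.15 rail-frame TCP mm [1.017e+02 1.000e-01 2.580e+01] F rail [-0.7  0.5 -0.4] open 27.5
shift [-26.8   9.6 -16.2] turn [ 0.002  0.003 -0.002] det 1 j [-0.46  0.1   2.14  0.15  0.38  1.34]
unit downhill 10mm [-8.14  2.96 -5.  ] out 10mm [-4.7   1.71  8.66]
```

Request:
{"name": "servo_tool", "arguments": {
  "commands": [
    [-4.9,1.8,-3,0,0,0,1],
    [-4.9,1.8,-3,0,0,0,1],
    [-4,1.5,-2.5,0,0,0,1],
    [-4,1.5,-2.5,0,0,0,1],
    [-2.4,0.9,-1.5,0,0,0,1],
    [-1.6,0.6,-1,0,0,0,1]
  ]
}}

```text
time_s: 22.9
ee_pos: [0.5097, -0.1519, 0.1042]
eef_rot: [0.951, -0.167, 0.257, 0.045]
contact_force: [0.2, 0.6, -0.5]
opening: 0.298
```

```bash
python3 rel.py 69 26 1
```

```text
t 22.9 rail-frame TCP mm [73.6  0.2 25.8] F rail [-0.3  0.6 -0.4] open 28.0
shift [-3.9  1.2 -2.2] turn [ 0.002  0.004 -0.002] det 1 j [-0.46  0.08  2.21  0.18  0.33  1.3 ]
unit downhill 10mm [-8.14  2.96 -5.  ] out 10mm [-4.7   1.71  8.66]
```

Request:
{"name": "servo_tool", "arguments": {
  "commands": [
    [-1.6,0.6,-1,0,0,0,1],
    [-1.6,0.6,-1,0,0,0,1],
    [-1.6,0.6,-1,0,0,0,1]
  ]
}}

```text
time_s: 23.28
ee_pos: [0.5063, -0.1508, 0.1023]
eef_rot: [0.95, -0.167, 0.259, 0.046]
contact_force: [2.7, 1.3, 1.2]
opening: 0.298
```

Request:
{"name": "servo_tool", "arguments": {
  "commands": [
    [-1.6,0.6,-1,0,0,0,1],
    [-1.6,0.6,-1,0,0,0,1]
  ]
}}

```text
time_s: 23.52
ee_pos: [0.5058, -0.1509, 0.1026]
eef_rot: [0.949, -0.167, 0.262, 0.047]
contact_force: [3.3, 1.3, 1.0]
opening: 0.295
```

```bash
python3 rel.py 69 26 1
```

```text
t 23.52 rail-frame TCP mm [69.5 -0.2 26.4] F rail [ 2.8  2.4 -0.5] open 27.7
shift [-0.1  0.3 -0.6] turn [ 0.007  0.014 -0.   ] det 1 j [-0.47  0.08  2.23  0.2   0.31  1.28]
unit downhill 10mm [-8.14  2.96 -5.  ] out 10mm [-4.7   1.71  8.66]
```

Request:
{"name": "servo_tool", "arguments": {
  "commands": [
    [-1.2,0.6,-1.5,0.007,0.014,0,1],
    [0,0,0,0,0,0,0.2],
    [0,0,0,0,0,0,-0.3],
    [0,0,0,0,0,0,-0.5],
    [-4.7,1.7,8.7,0,0,0,-1],
    [-14,5.1,26,0,0,0,-1],
    [-14,5.1,26,0,0,0,-1],
    [-14,5.1,26,0,0,0,-1]
  ]
}}

```text
time_s: 24.52
ee_pos: [0.4504, -0.1301, 0.1852]
eef_rot: [0.953, -0.167, 0.247, 0.043]
contact_force: [-1.2, -0.2, -0.4]
opening: 0.986
```

Request:
{"name": "servo_tool", "arguments": {
  "commands": [
    [-30,11,25,0,0,0,-1],
    [-40,15,20,0,0,0,-1],
    [0,0,0,0,0,0,-1]
  ]
}}

```text
time_s: 24.9
ee_pos: [0.3773, -0.1032, 0.235]
eef_rot: [0.953, -0.167, 0.25, 0.044]
contact_force: [0.7, -0.2, -0.1]
opening: 1.0
```

```bash
cat > chk.py <<'E'
from h import *
import sys
a=np.radians(-20);u=np.array([np.cos(a),np.sin(a),0]);v=np.array([-u[1],u[0],0]);k=np.array([0,0,1.])
X=u*np.cos(np.pi/6)+k*.5; Zr=-u*.5+k*np.cos(np.pi/6); O=.480*u+.0314*v+.045*k; B=np.c_[X,v,Zr]
for n in sys.argv[1:]:
    im,d,p=snap(n); save(im,f'pics/{n}_end.png'); Q=(pts(d,p)-O)@B*1e3; i=im.astype(int)
    org=i[...,0]>i[...,2]+50
    for nm,lo,hi in (('A',0,48),('B',48,105)):
        t=(abs(Q[...,1])<16)&(abs(Q[...,2]-56)<4)&(Q[...,0]>lo-5)&(Q[...,0]<hi)&~org
        o=(abs(Q[...,1])<16)&(Q[...,2]>20)&(Q[...,2]<48)&(Q[...,0]>lo)&(Q[...,0]<hi)&org
        print(n,nm,'top',t.sum(),np.round(np.percentile(Q[t],[2,50,98],axis=0),1).tolist() if t.sum() else '','mouth',o.sum(),np.round(np.percentile(Q[o],[2,50,98],axis=0),1).tolist() if o.sum() else '')
    fl=(abs(Q[...,1])<25)&(Q[...,2]>4)&(Q[...,2]<9.0)&(i.min(-1)>120)&(Q[...,0]>70)&(Q[...,0]<120)
    print('flangeB',fl.sum(),np.round(np.percentile(Q[fl],[2,50,98],axis=0),1).tolist() if fl.sum() else '')
E
python3 rel.py 69 26 1; python3 chk.py wrist top scene
python3 - <<'E'
import cv2,numpy as np
a=cv2.imread('pics/wrist_end.png'); b=cv2.imread('pics/top_end.png')[140:240,300:460]; c=cv2.imread('pics/scene_end.png')[160:280,220:380]
b=cv2.resize(b,(320,200),interpolation=2); c=cv2.resize(c,(266,200),interpolation=2)
o=np.zeros((600,640,3),np.uint8); o[:400]=a; o[400:,:320]=b; o[400:,320:586]=c; cv2.imwrite('pics/end.png',o)
E
```

```text
t 24.9 rail-frame TCP mm [ 17.    0.7 209.6] F rail [ 0.6  0.  -0.5] open 94.0
shift [ 128.4  -47.5 -133. ] turn [-0.003 -0.011 -0.002] det 1 j [-0.54 -0.34  2.14  0.13  0.84  1.32]
unit downhill 10mm [-8.14  2.96 -5.  ] out 10mm [-4.7   1.71  8.66]
wrist A top 717 [[3.5, -13.5, 53.3], [18.2, 0.5, 56.6], [39.0, 13.4, 58.1]] mouth 166 [[39.8, -11.7, 37.5], [44.0, -0.5, 43.9], [47.7, 10.5, 46.3]]
wrist B top 748 [[52.3, -13.7, 55.1], [66.7, -0.4, 56.8], [79.9, 13.1, 58.4]] mouth 244 [[48.5, -12.3, 36.3], [91.8, -0.4, 43.9], [96.9, 11.3, 46.4]]
flangeB 0 
top A top 102 [[5.3, -13.5, 52.4], [19.2, -0.9, 55.4], [41.2, 13.1, 58.7]] mouth 20 [[31.7, -10.6, 36.9], [43.0, 1.1, 42.6], [46.2, 12.4, 46.4]]
top B top 111 [[55.3, -13.4, 52.4], [68.3, 0.1, 55.6], [88.8, 13.4, 59.2]] mouth 66 [[86.8, -13.4, 23.8], [95.7, 0.6, 39.8], [99.5, 13.4, 46.5]]
flangeB 45 [[74.4, -17.0, 4.2], [94.6, 7.1, 6.7], [99.7, 19.9, 8.9]]
scene A top 62 [[4.4, -11.7, 53.0], [19.6, 2.3, 55.3], [39.6, 14.6, 57.4]] mouth 0 
scene B top 76 [[51.9, -12.1, 52.6], [68.7, 1.7, 55.6], [87.8, 15.0, 56.8]] mouth 49 [[84.7, -10.4, 21.2], [95.6, 1.7, 39.0], [98.6, 10.6, 45.4]]
flangeB 0
```

View pics/end.png

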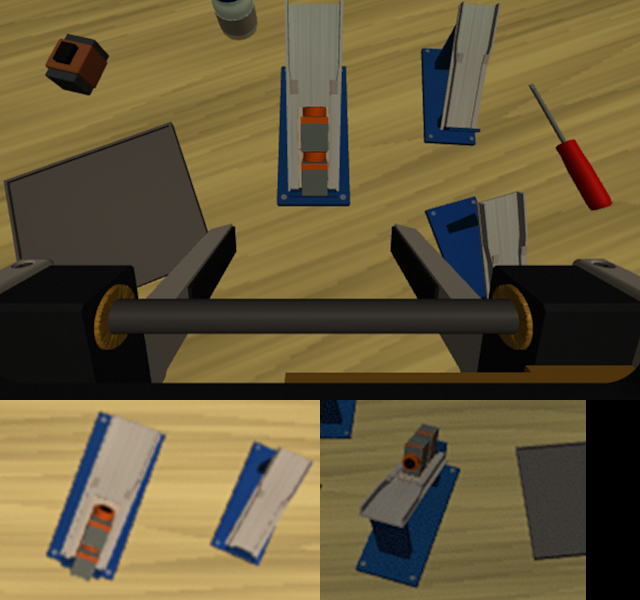

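Both sit home with mouths uphill, but the measured spacing is 48.5 to 49 mm against 48 nominal. I'll give a gentle confirming push with closed fingers on B's mouth end.

Request:
{"name": "servo_tool", "arguments": {
  "commands": [
    [44,-16,27,0,0,0,1],
    [44,-16,27,0,0,0,1],
    [21.6,-8,-40,0,0,0,1],
    [21.6,-8,-40,0,0,0,1],
    [16,-6,-30,0,0,0,1],
    [0,0,0,0,0,0,1],
    [0,0,0,0,0,0,1],
    [0,0,0,0,0,0,1]
  ]
}}

```text
time_s: 26.05
ee_pos: [0.5344, -0.1601, 0.1676]
eef_rot: [0.955, -0.167, 0.242, 0.042]
contact_force: [0.0, 0.4, -0.1]
opening: 0.184
```

```bash
python3 rel.py 125 24 1
```

```text
t 26.05 rail-frame TCP mm [128.    0.9  67.7] F rail [-0.2  0.4 -0. ] open 17.3
shift [ 17.8  -7.5 -39.4] turn [-0.01  -0.025 -0.003] det 1 j [-0.45  0.04  2.03  0.09  0.58  1.4 ]
unit downhill 10mm [-8.14  2.96 -5.  ] out 10mm [-4.7   1.71  8.66]
```

Request:
{"name": "servo_tool", "arguments": {
  "commands": [
    [9,-4,-20,-0.01,-0.025,0,1],
    [9,-4,-18,0,0,0,1],
    [0,0,0,0,0,0,1],
    [0,0,0,0,0,0,1]
  ]
}}

```text
time_s: 26.55
ee_pos: [0.5547, -0.1692, 0.1364]
eef_rot: [0.95, -0.166, 0.261, 0.046]
contact_force: [0.1, 0.1, 1.1]
opening: 0.005
```

```bash
python3 rel.py 104 24 1
```

```text
t 26.55 rail-frame TCP mm [131.6  -0.7  29.6] F rail [0.6 0.1 0.9] open 0.4
shift [-19.5   7.8 -18.7] turn [ 0.006  0.012 -0.003] det 1 j [-0.45  0.1   2.08  0.13  0.43  1.36]
unit downhill 10mm [-8.14  2.96 -5.  ] out 10mm [-4.7   1.71  8.66]
```

Request:
{"name": "servo_tool", "arguments": {
  "commands": [
    [2.5,-0.6,-4.8,0.006,0.012,0,1],
    [-6.5,2.5,-4,0,0,0,1],
    [-5.7,2.1,-3.5,0,0,0,1],
    [-2.4,0.9,-1.5,0,0,0,1]
  ]
}}

```text
time_s: 27.05
ee_pos: [0.5421, -0.164, 0.1244]
eef_rot: [0.951, -0.166, 0.256, 0.045]
contact_force: [-0.7, 0.2, 0.9]
opening: 0.004
```

```bash
python3 rel.py 104 24 1
```

```text
t 27.05 rail-frame TCP mm [ 1.138e+02 -1.000e-01  2.590e+01] F rail [-0.2 -0.   1.1] open 0.4
shift [-7.   2.7 -6.6] turn [ 0.001  0.003 -0.003] det 1 j [-0.45  0.1   2.11  0.14  0.41  1.35]
unit downhill 10mm [-8.14  2.96 -5.  ] out 10mm [-4.7   1.71  8.66]
```

Request:
{"name": "servo_tool", "arguments": {
  "commands": [
    [-3.2,1.2,-2,0,0,0,1],
    [-2.4,0.9,-1.5,0,0,0,1],
    [-1.6,0.6,-1,0,0,0,1]
  ]
}}

```text
time_s: 27.42
ee_pos: [0.5358, -0.1618, 0.1209]
eef_rot: [0.951, -0.166, 0.258, 0.045]
contact_force: [1.6, 0.2, 4.2]
opening: 0.002
```

Request:
{"name": "servo_tool", "arguments": {
  "commands": [
    [-2.4,0.9,-1.5,0,0,0,1],
    [-2.4,0.9,-1.5,0,0,0,1]
  ]
}}

```text
time_s: 27.68
ee_pos: [0.5348, -0.1618, 0.1214]
eef_rot: [0.949, -0.167, 0.263, 0.047]
contact_force: [3.5, 0.6, 5.4]
opening: -0.001
```

```bash
python3 rel.py 104 24 1
```

```text
t 27.68 rail-frame TCP mm [105.7  -0.5  27.2] F rail [5.4 1.7 3.1] open -0.1
shift [ 0.3  0.5 -3.7] turn [ 0.007  0.016 -0.001] det 1 j [-0.46  0.09  2.15  0.15  0.37  1.33]
unit downhill 10mm [-8.14  2.96 -5.  ] out 10mm [-4.7   1.71  8.66]
```

Contact at TCP x = 106 mm with a 5 N reaction, and nothing gives. I push slightly harder, then retreat.

Request:
{"name": "servo_tool", "arguments": {
  "commands": [
    [-5,2,-4,0.007,0.016,0,1],
    [-5,2,-4,0,0,0,1]
  ]
}}

```text
time_s: 27.92
ee_pos: [0.534, -0.1622, 0.1219]
eef_rot: [0.948, -0.168, 0.266, 0.048]
contact_force: [6.0, 1.7, 8.7]
opening: 0.003
```

```bash
python3 rel.py 104 24 1
```

```text
t 27.93 rail-frame TCP mm [105.3  -1.2  28. ] F rail [8.7 3.6 5. ] open 0.3
shift [ 1.2  0.9 -4.1] turn [0.009 0.022 0.001] det 1 j [-0.46  0.09  2.15  0.16  0.36  1.33]
unit downhill 10mm [-8.14  2.96 -5.  ] out 10mm [-4.7   1.71  8.66]
```

Request:
{"name": "servo_tool", "arguments": {
  "commands": [
    [6,-2.2,4,0,0,0,1],
    [8,-3,5,0,0,0,1],
    [-14,5.1,26,0,0,0,1],
    [-18,6.5,33,0,0,0,1],
    [-22,8,40,0,0,0,1],
    [-45,17,20,0,0,0,0],
    [-55,20,0,0,0,0,-1],
    [-30,10,0,0,0,0,-1]
  ]
}}

```text
time_s: 28.92
ee_pos: [0.3531, -0.0965, 0.2439]
eef_rot: [0.952, -0.167, 0.252, 0.045]
contact_force: [0.4, -1.5, -0.3]
opening: 0.288
```

```bash
python3 rel.py 104 24 1; python3 chk.py wrist top scene
python3 - <<'E'
from h import *
z=np.load('/tmp/top.npz'); W=pts(z['d'],{k:z[k] for k in('fx','fy','cx','cy','cam_to_world')})
for t in ('ballast','jar','driver'):
    for r in robot.regions_of(t,'top')[:1]: print(t,np.round(np.nanmedian(W[r['region']],0),3),r['p'])
E
```

```text
t 28.93 rail-frame TCP mm [ -0.3  -1.4 229.8] F rail [ 0.6 -1.3 -0.7] open 27.0
shift [ 182.1  -64.8 -126.1] turn [-0.001 -0.007 -0.002] det 1 j [-0.58 -0.4   2.15  0.15  0.89  1.27]
unit downhill 10mm [-8.14  2.96 -5.  ] out 10mm [-4.7   1.71  8.66]
wrist A top 648 [[4.0, -13.9, 55.3], [18.3, -0.4, 56.7], [32.3, 13.1, 58.2]] mouth 164 [[39.9, -11.9, 37.3], [44.1, -0.3, 43.8], [48.0, 11.3, 46.5]]
wrist B top 718 [[52.0, -13.4, 55.2], [66.9, -0.3, 56.7], [80.5, 13.7, 58.3]] mouth 233 [[48.8, -12.7, 32.2], [91.4, -0.2, 43.6], [96.7, 11.0, 46.7]]
flangeB 0 
top A top 104 [[5.4, -13.5, 52.9], [19.3, -0.5, 55.3], [40.2, 13.1, 58.4]] mouth 19 [[31.9, -10.9, 36.5], [42.4, 0.6, 42.1], [46.3, 12.5, 45.9]]
top B top 111 [[54.7, -13.5, 52.7], [67.5, 0.0, 55.8], [88.6, 13.2, 58.6]] mouth 66 [[80.4, -12.6, 23.0], [95.1, 1.2, 40.2], [99.9, 13.7, 46.2]]
flangeB 44 [[72.8, -23.3, 4.7], [93.8, 1.1, 7.0], [100.7, 19.9, 8.8]]
scene A top 66 [[3.2, -11.7, 52.7], [21.8, 2.4, 55.6], [39.8, 14.4, 57.1]] mouth 0 
scene B top 75 [[50.5, -12.8, 52.6], [69.1, 1.4, 55.5], [87.9, 14.5, 56.8]] mouth 51 [[84.6, -11.1, 21.4], [95.7, 2.2, 38.8], [98.4, 10.7, 45.1]]
flangeB 0 
ballast [0.768 0.126 0.04 ] 0.93
jar [ 0.766 -0.119  0.084] 0.66
driver [ 0.371 -0.493  0.023] 0.69
```

View pics/wrist_end.png

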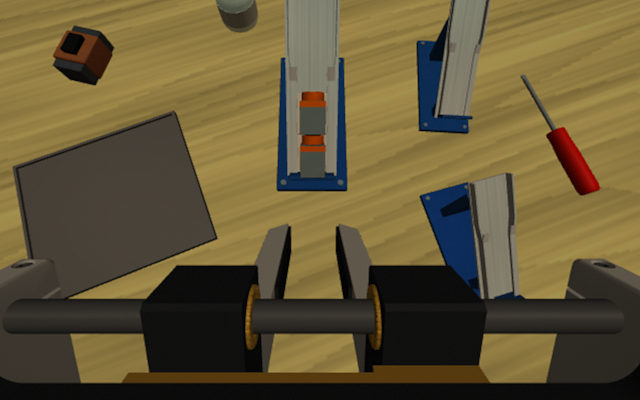

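Tail-to-tail spacing is now 48.0 mm in the wrist view. Both sockets are home at px (313,120) and (313,160), and the bystanders have not moved. Handing in.

```bash
python3 -c "
from cell import robot; print(robot.finish_job())"
```

```text
the job is handed in; nothing more can be done
None
```

Both sockets are loaded in the large blue stand's rail, mouths uphill, and I handed the job in at about 29 s of the 64 s allowed. Socket A went in first against the blue stop, and socket B against A.

**Seating:** each socket met resistance where it should be fully home. I then pushed on B's mouth end with closed fingers, up to about 9 N, and nothing moved noticeably (under 0.5 mm).

**Last checks:**
- **Spacing:** the wrist camera put the sockets' tail ends at 4.0 and 52.0 mm, so 48.0 mm apart as specified. Comparing block centres instead gave 48.6 mm from the wrist, 48.2 from the top and 47.3 from the scene camera. These agree within the 2 mm calibration.
- **Before the final push:** the same checks read 48.5 to 49 mm, so I can't tell whether a small gap closed or it was measurement noise.
- **Bystanders:** the ballast, jar and screwdriver stayed within about 2 mm of their first readings.
- **Gripper:** it is clear of the sockets and the rail.

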